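# Lock the tube rack into the shaker

### The job

Take the long thin locking pin from the tray, lay it tip down in the sloping rest, right down to the stop, and let go of it, then take it again by the end of its grip so that it can hang upright. Put its tip through the eye of the sprung hold-in arm on the shaker, swing the arm against its spring until the eye stands over the hole in the shaker's deck, and push the pin fully down so that it holds the arm there; leave the loaded rack, the bottle, the tip box and the short thick pin where they are.

Things in the scene. Friction and masses are not known exactly. Their poses are not given: they have to be found in the camera images.
- pin_grip (a point): Centre of the LOCKING PIN's grip, a black bar 20 x 20 x 36 mm (36 along the pin). The steel shank, 10 mm thick, 80 mm long, starts at its end face; 62 g in all, centre of mass in the shank, 28 mm from the grip. x axis: along the pin from tip to grip. Starts lying level in a nest of the tray (z axis up), grip centre 35 mm above the bench
- pin_tip (a point): End of the locking pin's shank, on its axis, 98 mm from pin_grip; same axes
- stub_grip (a point): Centre of the grip (black, 26 x 26 x 36 mm) of the SHORT THICK PIN, a bystander in the other nest, parallel to the locking pin and 90 mm away; which nest is which varies. Its shank is 16 mm thick, 45 mm long, and does not fit the holes
- tray: Fixed white tray 155 x 170 mm, origin on the bench under its centre. Pins lie along its x, grips towards +x, centred near x = 45, y = 45 or -45 mm. Across x = 75 to 80 mm stands an end wall 65 mm high. The floor is 5 mm thick; nest blocks 16 mm wide lift the grips 20 mm above it, so fingers can go down beside a grip
- rest_top (a point): Where the centre of the pin's grip is when the pin lies home in the SLOPING REST, a fixed aluminium V gutter rising at 45 degrees, 101 mm above the bench. Axes: z up, x level towards the raised end; the pin lies along x + z, tip down. Gutter 64 mm long, open on its upper side, mouth 28 mm wide, edges 8 mm over the pin's axis; the grip stands free beyond its upper end
- rest_foot (a point): Where the tip of the pin's shank is when it lies home in the sloping rest, against the stop at the foot; 98 mm down the slope from rest_top, 32 mm above the bench; same axes. The pin may not slide down by itself. The rest stands on a black foot 110 x 70 mm
- hold_arm (a joint): Angle (rad) of the sprung arm: 0 at rest, swung out towards the robot; grows counter-clockwise from above, towards the rack; 1.05 with its eye over the lock hole; stop at 1.25. The spring always pulls to 0: 0.16 N m at 0, 0.28 at 1.05 (2.4 N at the eye). Aluminium bar 200 x 34 x 12 mm with two rubber pads, turning level about a post, 2 mm above the deck
- eye_top (a point): Centre of the arm's eye at its top face: an upright through-hole 14 mm in diameter with a 2 mm chamfer, 120 mm from the post's axis, 59 mm above the bench; moves with the arm
- post_axis (a point): On the axis of the arm's post, at the height of the shaker's deck (45 mm above the bench); axes as for lock_hole
- lock_hole (a point): Centre of the mouth of the hole in the shaker's deck: 14 mm in diameter, 35 mm deep, chamfer 2 mm, 45 mm above the bench, 120 mm from post_axis. With the pin home its tip is 10 mm and its grip's centre 108 mm above the bench. Axes: z up, x towards the rack (its front is 40 mm away), y along the rack's front. Fingers have most room if they close along y
- rack: Bystander: red wire rack with blue-capped tubes, 100 x 200 mm, standing loose on the shaker's deck; origin at the centre of its underside, tube tops 90 mm above it (135 mm above the bench)
- bottle: Bystander: bottle 60 mm in diameter, 140 mm high, standing; origin at the centre of its underside
- tipbox: Bystander: closed blue tip box 80 x 120 x 57 mm; origin at the centre of its underside
There are look-alikes about, which are no part of the job. What is shaped like the part that bears rest_top but brown or yellow is not meant.

How it is judged:
On the way:
1. the locking pin lies in the sloping rest, tip down, let go (distance between pin_grip and rest_top below 0.025 m and distance between pin_tip and rest_foot below 0.025 m and contact force between pin and the fingers below 0.1 N), for 0.2 s.
At the end, for the whole second after the job is handed in: The arm is held at its closed angle (1.05 +- 0.08 rad) by the locking pin, which stands upright (within 0.17 rad) through the eye with its tip in the lock hole (within 8 mm of its axis) and no more than 10 mm above its bottom, released and at rest (value of joint hold_arm between 0.97 and 1.13 rad and horizontal distance between pin_tip and lock_hole below 0.008 m and height (world z) of pin_tip below 0.02 m and angle between pin_grip's own x axis and vertical below 0.17 rad and linear speed of pin below 0.03 m/s and contact force between pin and the fingers below 0.1 N); the robot touches nothing.
It fails at once if the loaded rack is pushed more than 20 mm (distance of rack from where it was at the start of the episode above 0.02 m).
It fails at once if the short thick pin is moved more than 25 mm (distance of stub_grip from where it was at the start of the episode above 0.025 m).
It fails at once if the bottle is moved more than 25 mm (distance of bottle from where it was at the start of the episode above 0.025 m).
It fails at once if the tip box is moved more than 25 mm (distance of tipbox from where it was at the start of the episode above 0.025 m).
It also fails if it takes over 72 s, if anything falls off the work surface, if the arm or the gripper's body presses on something with over 40 N, if the wrist force passes 120 N, or if a joint passes its speed limit or range.

### The arm

A 7-joint arm with a two-finger parallel gripper is mounted at the origin on the work surface. World frame = base frame: x ahead of the robot, y to its left, z up, the work surface at z = 0. Lengths are in m, angles in rad, forces in N, time in s.
With the tool pointing down it reaches from about 0.4 to 0.85 m from the base axis. Payload 10.4 kg.
Tool frame: the origin (TCP) lies midway between the tips of the shut fingers; the grasp point (between the pads) lies behind it (ctrl.pinch_z is the z of the grasp point in the tool frame, in m); z points along the fingers, y is the line along which they close (so a half turn about z gives the same grasp; the last joint's range is limited). The gripper opens to 87 mm and grips with 3 to 60 N. Pads are 19 mm wide; open, the fingers measure 117 mm over their backs; the gripper's body (75 mm by 190 mm) begins 51 mm behind the grasp point.
Start: joints at [-1.243, 0.332, -0.065, 1.46, 0.022, 1.35, -0.088], TCP at [0.215, 0.587, 0.223] pointing down, gripper open.
Joint ranges: [-2.6, 2.6], [-0.5, 2.12], [-1.47, 1.34], [0.16, 2.42], [-1.27, 4.41], [0.06, 2.06], [-2.6, 2.6]. Speed limits (rad/s): [2.22, 2.22, 2.79, 2.79, 3.14, 3.14, 3.14].

### API

Orientations are given as a unit quaternion [w, x, y, z].
In Python, from station import state, vision, job, ctrl gives the robot as it stands. The module is installed in compiled form; this text tells all that it offers.
- The arm moves only by the tool apply_moves, never from a script. Its argument "series" is a list that holds one entry, the list of rows, each a list of 6 numbers: the shift along the tool's x, y, z each as a share of 0.05 m, from -1 to 1, then the turn, a rotation vector about the tool's x, y, z each as a share of 5 degrees, from -1 to 1. In form: [[[x, y, z, rx, ry, rz], ...]]. A call has 1 to 20 rows; each row shifts and turns the commanded pose from where the row before left it, along the tool's axes as they then stand; what a row does not reach is not made up. A row lasts 1/10 s, in which the tool goes at most 50 mm and 8.59 degrees, less where a joint would pass 70% of its speed; a pose out of reach is approached as far as the arm can. A call with a number of a shift or a turn outside -1 to 1 is refused whole. A call with a gripper value outside its range is refused whole. "gripper" is the opening, from -1 (shut) to 1 (fully open), so that 0 is half open, set as the call begins (left out, the last holds). The fingers move at their own pace and stop on an object; "grip_force" is the grip in N (left out, the last holds). Time passes only in rows, so rows that do not move let the fingers close. It gives the time, the measured TCP pose, the force, the opening and the grip force at its end, in the units of the state.
- state(): the state, without advancing time (a new reading comes with each control period).
- vision.snapshot(name): name is "side" or "top" or "wrist"; returns a dict with "pixels" (420x560x3 uint8, blue, green, red), "intrinsics" (3x3 intrinsics, pixels), "xyz" and "rotation" of the camera in the world; the wrist camera has in their place "hand_eye" (4x4, takes a point from camera to tool coordinates, whose origin is the TCP and whose axes are the flange's). Camera axes: x right, y up, looking along -z (the intrinsics and any distortion apply to the point x, -y, -z); pixel columns grow to the right and rows downward; lengths in m; the calibration is good to about 2 mm. A picture is of the moment at which its call begins: read the wrist's pose just before it. There is no depth.
- job.finish_job(): hands the job in; it is judged then, once.
The state is a dict: "clock": time; "joint_pos": joint angles; "qd": joint speeds; "joint_efforts": joint torques, N m; "tool_pos": TCP position; "ee_rot": TCP orientation; "force": force on the tool from outside, world axes, zero at the start; "torque": the same for the moment, N m; "opening": finger opening in m; "finger_force": force on a finger pad.
Only numpy, scipy, OpenCV 4.12 (cv2) and the standard library are available. Lean on these libraries where they do the work, as an engineer would, in place of code of your own. Each camera call takes 0.05 s, during which the arm holds its last target. There are 200 camera calls.

## Working session

There is one attempt and no reset: what is moved stays moved. The work goes in short steps, Python scripts to look and compute and a tool call to move; the robot and the scene stay as the last step left them, time stands still between calls to the robot, and variables do not carry over. Pictures are saved under pics/ and viewed, at most 10 in all, crops included, and the job is handed in when it is done.

Besides the shell and the picture viewer there is one more tool, called after ">>>" in YAML: its name, and indented under it one key for each argument. apply_moves: Moves the arm, as the interface text tells. Its arguments: {"type":"object","properties":{"series":{"type":"array"},"gripper":{"type":"number"},"grip_force":{"type":"number"}},"required":["series"]}

```bash
mkdir -p pics
cat > h.py <<'E'
import numpy as np, cv2
from station import state, vision, job, ctrl
from scipy.spatial.transform import Rotation as R
def rot(q): return R.from_quat([q[1],q[2],q[3],q[0]]).as_matrix()
def snap(n,f=None):
    s=state(); d=vision.snapshot(n); im=np.array(d["pixels"])
    K=np.array(d["intrinsics"])
    if n=="wrist":
        T=np.array(d["hand_eye"]); Rt=rot(s["ee_rot"]); Rc=Rt@T[:3,:3]; c=Rt@T[:3,3]+np.array(s["tool_pos"])
    else:
        Rc=np.array(d["rotation"]); c=np.array(d["xyz"])
        if Rc.shape!=(3,3): Rc=rot(Rc)
    if f: cv2.imwrite(f"pics/{f}.png",im)
    return im,K,Rc,c,d
def ray(cam,u,v):
    _,K,Rc,c,_=cam
    p=np.linalg.solve(K,[u,v,1]); return c,Rc@np.array([p[0],-p[1],-p[2]])
def onz(cam,u,v,z):
    c,d=ray(cam,u,v); return c+d*(z-c[2])/d[2]
def proj(cam,P):
    _,K,Rc,c,_=cam
    q=Rc.T@(np.array(P)-c); q=K@np.array([q[0],-q[1],-q[2]]); return q[:2]/q[2]
def tri(*rs):
    A=0;b=0
    for c,d in rs:
        d=d/np.linalg.norm(d); M=np.eye(3)-np.outer(d,d); A=A+M; b=b+M@c
    return np.linalg.solve(A,b)
E
python3 - <<'E'
from h import *
for n in("top","side"):
    c=snap(n,n+"0"); print(n,c[1].tolist(),c[2].round(3).tolist(),c[3],[k for k in c[4]])
print(state(), ctrl.pinch_z)
E
```

```text
top [[485.68289106537173, 0.0, 278.7085942675633], [0.0, 485.68289106537173, 212.06057688168593], [0.0, 0.0, 1.0]] [[-0.022, 0.99, -0.142], [-1.0, -0.021, 0.004], [0.0, 0.142, 0.99]] [0.33981549 0.12942083 1.330287  ] ['pixels', 'intrinsics', 'xyz', 'rotation']
side [[435.14302266357674, 0.0, 283.41966443351936], [0.0, 435.14302266357674, 210.1938501993081], [0.0, 0.0, 1.0]] [[0.946, 0.229, -0.227], [-0.322, 0.638, -0.699], [-0.016, 0.735, 0.678]] [ 0.22432655 -0.84954652  1.02324936] ['pixels', 'intrinsics', 'xyz', 'rotation']
{'clock': 0.1, 'joint_pos': array([-1.2425803 ,  0.33278556, -0.06469716,  1.46082732,  0.02159611,
        1.34991188, -0.08848532]), 'qd': array([ 0.00035061, -0.00109107,  0.00059672, -0.00346994, -0.00099228,
        0.00079841,  0.00068123]), 'joint_efforts': array([ 1.55175581e-03, -6.24546146e+01,  2.46634620e-02, -3.90720391e+01,
       -6.14582584e-02,  3.64378968e-02,  1.08159443e-04]), 'tool_pos': array([0.21467756, 0.58661498, 0.22186226]), 'ee_rot': array([-8.17384382e-05,  1.74495235e-01,  9.84657824e-01, -6.13033896e-04]), 'force': array([-0.29482558, -0.17236495,  1.46585165]), 'torque': array([0.0011024 , 0.02170268, 0.00019302]), 'finger_force': 0.0, 'opening': 0.08691443300590164} -0.0187
```

View pics/top0.png

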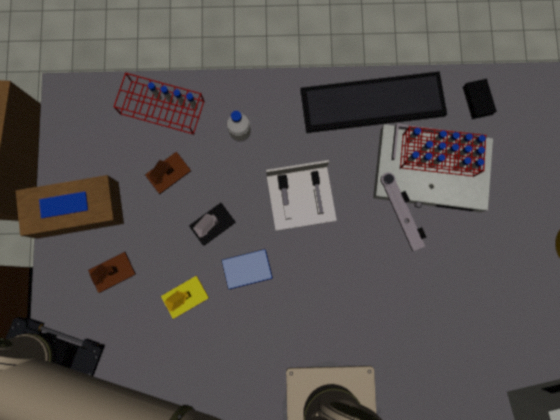

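View pics/side0.png

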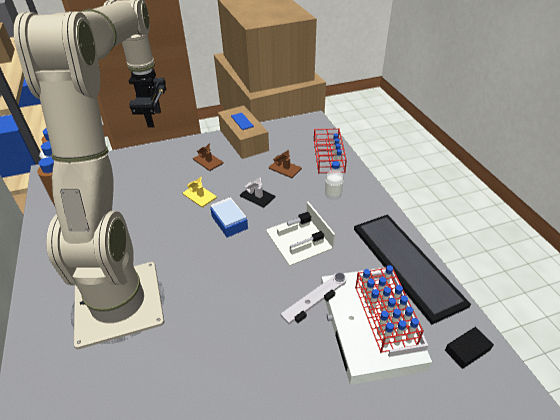

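Top view: tray around (300,195) with two pins, aluminium rest on its black foot at (212,223), shaker at (435,165) with the arm from post (388,180) towards (420,245), lock hole about (431,186). The pins need a closer look.

Run:
```python
import cv2,numpy as np
t=cv2.imread("pics/top0.png");s=cv2.imread("pics/side0.png")
f=lambda i,x,y,w,h:cv2.resize(i[y:y+h,x:x+w],(400,300),interpolation=cv2.INTER_CUBIC)
m=np.vstack([np.hstack([f(t,255,155,93,70),f(t,180,195,67,50)]),np.hstack([f(t,370,150,140,105),f(s,230,160,120,90)])])
m=np.clip(m*1.3,0,255).astype(np.uint8)
cv2.imwrite("pics/m1.png",m)
```

```text
(no output)
```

View pics/m1.png

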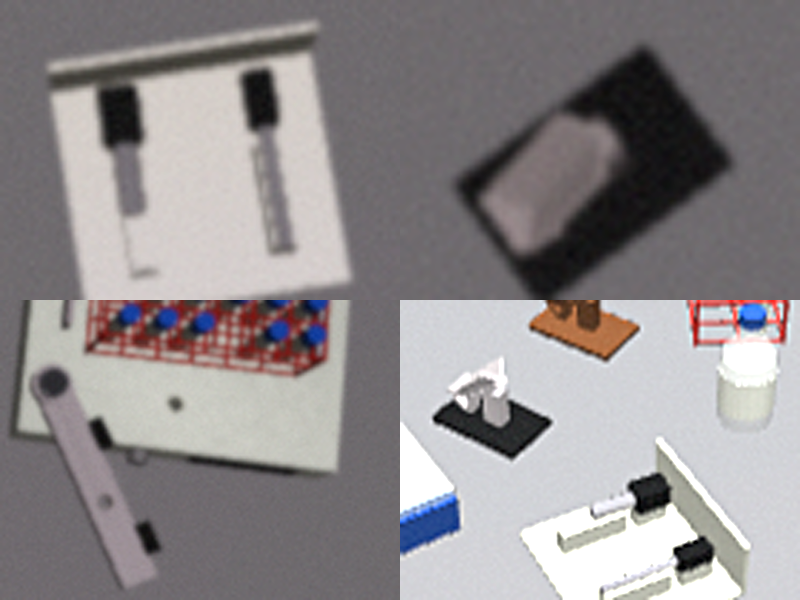

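Top-left crop: thick pin is the left one, the locking pin the right one (grip ≈ (315.5,177.8), tip ≈ (320.8,213) in the full picture). The rest's raised end is not clear yet, so I'll look with the wrist camera from near by.

Run:
```python
from h import *
c=snap("top"); o=lambda u,v,z:onz(c,u,v,z).round(4)
M=lambda x,y,x0,y0,s,mx,my:(x0+(x-mx)/s-.4,y0+(y-my)/s-.4)
a=lambda x,y:M(x,y,255,155,400/93,0,0)
b=lambda x,y:M(x,y,180,195,400/67,400,0)
d=lambda x,y:M(x,y,370,150,400/140,0,300)
print("grip",o(*a(260,98),.045),"tip",o(*a(283,250),.04), "stub",o(*a(121,117),.048))
print("foot",[o(*b(*p),.01) for p in((645,45),(730,165),(530,300),(458,185))])
print("gut",[o(*b(*p),.08) for p in((500,220),(605,140))])
print("post",o(*d(54,382),.065),"eye",o(*d(105,501),.059),"hole",o(*d(176,404),.045))
print("tipbox",o(247,269,.057),"bottle",o(237,125,.1))
print("rackfront",o(*d(90,350),.045),o(*d(300,375),.045))
print(rot(state()["ee_rot"]).round(2).tolist(), snap("wrist")[4]["hand_eye"])
```

```text
grip [0.6163 0.0247 0.045 ] tip [0.5204 0.013  0.04  ] stub [0.6054 0.1122 0.048 ]
foot [array([0.5599, 0.284 , 0.01  ]), array([0.5033, 0.2453, 0.01  ]), array([0.4434, 0.3369, 0.01  ]), array([0.4968, 0.37  , 0.01  ])]
gut [array([0.4728, 0.339 , 0.08  ]), array([0.5068, 0.2934, 0.08  ])]
post [ 0.6054 -0.1689  0.065 ] eye [ 0.4936 -0.2113  0.059 ] hole [ 0.5859 -0.2875  0.045 ]
tipbox [0.3741 0.2107 0.057 ] bottle [0.7493 0.2296 0.1   ]
rackfront [ 0.6398 -0.2094  0.045 ] [ 0.6113 -0.4066  0.045 ]
[[-0.94, 0.34, -0.0], [0.34, 0.94, -0.0], [-0.0, -0.0, -1.0]] [[-7.58738944e-04  9.52969651e-01  3.03064793e-01  8.38389733e-02]
 [ 9.99999440e-01  4.99363674e-04  9.33332078e-04  1.07095929e-03]
 [ 7.38097596e-04  3.03065331e-01 -9.52969496e-01 -1.62304958e-01]
 [ 0.00000000e+00  0.00000000e+00  0.00000000e+00  1.00000000e+00]]
```

>>> apply_moves:
  series:
    - [[-0.58,-0.27,-0.1,0,0,0],[-0.58,-0.27,-0.1,0,0,0],[-0.58,-0.27,-0.1,0,0,0],[-0.58,-0.27,-0.1,0,0,0],[-0.58,-0.27,-0.1,0,0,0],[-0.58,-0.27,-0.1,0,0,0],[-0.58,-0.27,-0.1,0,0,0],[-0.58,-0.27,-0.1,0,0,0],[-0.58,-0.27,-0.1,0,0,0],[-0.58,-0.27,-0.1,0,0,0],[-0.58,-0.27,-0.1,0,0,0],[-0.58,-0.27,-0.1,0,0,0],[0,0,0,0,0,0],[0,0,0,0,0,0]]

```text
clock: 1.6
tool_pos: [0.4862, 0.3148, 0.2824]
ee_rot: [-0.0, 0.175, 0.985, 0.0]
force: [-0.8, -0.1, -0.8]
opening: 0.0871
finger_force: 0.0
```

Run:
```python
from h import *
w=snap("wrist","w1"); s=state(); print(s["tool_pos"],s["ee_rot"],s["joint_pos"].round(2),s["clock"])
np.save("w1.npy",np.vstack([w[2],w[3]]))
```

```text
[0.48537915 0.31574695 0.28225627] [-3.50944953e-04  1.74280146e-01  9.84696048e-01  3.35750878e-05] [-0.8   0.2   0.17  1.5  -0.03  1.44  0.59] 1.65
```

View pics/w1.png

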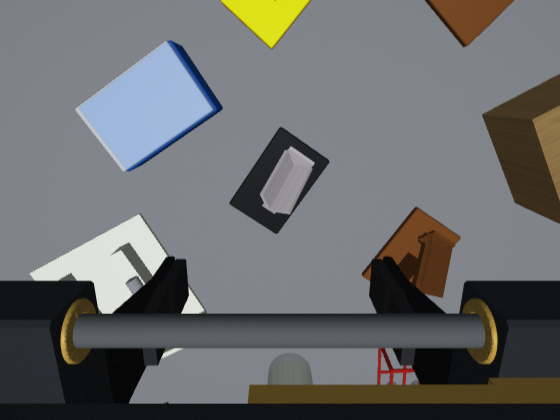

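Rest in wrist view at (280,180), gutter from (302,153) to (275,205); I enlarge it to see which end is raised.

Run:
```python
import cv2,numpy as np
t=cv2.imread("pics/w1.png")
m=cv2.resize(t[120:240,220:340],(600,600),interpolation=cv2.INTER_CUBIC)
cv2.imwrite("pics/m2.png",np.clip(m*1.2,0,255).astype(np.uint8))
```

```text
(no output)
```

View pics/m2.png

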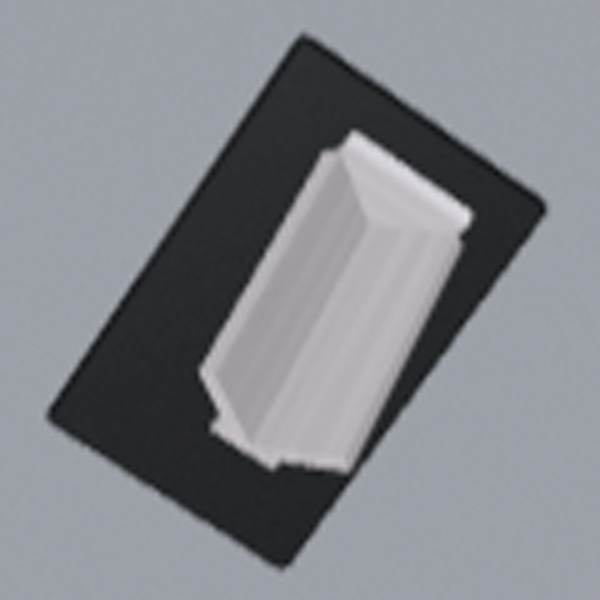

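```bash
cat > rest.py <<'E'
from h import *
import sys
def rest(w,A,B):
  for nm,(up,lo) in {"A raised":(A,B),"B raised":(B,A)}.items():
    U=[onz(w,*p,.083) for p in up]; L=[onz(w,*p,.0377) for p in lo]
    um=(U[0]+U[1])/2; lm=(L[0]+L[1])/2; x=um-lm; x[2]=0
    print(nm,"widths",np.linalg.norm(U[0]-U[1])*1e3,np.linalg.norm(L[0]-L[1])*1e3,"hor len",np.linalg.norm(x)*1e3)
    x/=np.linalg.norm(x); y=(U[0]-U[1])+(L[0]-L[1]); print(" perp",x@y/np.linalg.norm(y))
    top=um+x*(.0057+.024); top[2]=.101; ft=lm+x*.0057; ft[2]=.032
    print(" x dir",x[:2],"top",top,"foot",ft,"len",np.linalg.norm(top-ft))
E
python3 - <<'E'
from rest import *
im=cv2.imread("pics/w1.png"); c0=snap("wrist"); w=c0   # arm has not moved
f=lambda x,y:(220+x/5-.4,120+y/5-.4)
rest(w,[f(203,375),f(348,468)],[f(325,152),f(465,240)])
E
```

```text
A raised widths 34.6578849671261 35.99186544736971 hor len 45.32357077958268
 perp 0.02227537505875275
 x dir [ 0.58415889 -0.81163933] top [0.52201401 0.28141133 0.101     ] foot [0.48151803 0.33767707 0.032     ] len 0.09780980250277482
B raised widths 31.985092409876575 38.99947877099265 hor len 62.84158591778768
 perp 0.19015417287977343
 x dir [-0.74169241  0.67074016] top [0.44824751 0.36257999 0.101     ] foot [0.51265726 0.30433186 0.032     ] len 0.11091645975560391
```

The raised end is at the lower-right of the gutter (length 45.3 mm and 97.8 mm fit the given sizes exactly). Next: go over the pin and look.

>>> apply_moves:
  series:
    - [[-0.445,-0.457,0.164,0,0,0],[-0.445,-0.457,0.164,0,0,0],[-0.445,-0.457,0.164,0,0,0],[-0.445,-0.457,0.164,0,0,0],[-0.445,-0.457,0.164,0,0,0],[-0.445,-0.457,0.164,0,0,0],[-0.445,-0.457,0.164,0,0,0],[-0.445,-0.457,0.164,0,0,0],[-0.445,-0.457,0.164,0,0,0],[-0.445,-0.457,0.164,0,0,0],[0,0,0,0,0,-0.9],[0,0,0,0,0,-0.9],[0,0,0,0,0,-0.9],[0,0,0,0,0,-0.9],[0,0,0,0,0,-0.9],[0,0,0,0,0,-0.9],[0,0,0,0,0,0],[0,0,0,0,0,0]]

```text
clock: 3.5
tool_pos: [0.6162, 0.0252, 0.2004]
ee_rot: [-0.0, -0.06, 0.998, 0.0]
force: [0.6, 0.6, 0.5]
opening: 0.0872
finger_force: 0.0
```

Run:
```python
from h import *
w=snap("wrist","w2"); s=state(); print(s["tool_pos"],rot(s["ee_rot"]).round(3).tolist(),s["joint_pos"].round(2),s["clock"])
for P in((.6163,.0247,.045),(.5204,.013,.04),(.6054,.1122,.048)): print(proj(w,P))
```

```text
[0.61618746 0.0249817  0.20035682] [[-0.993, -0.119, -0.0], [-0.119, 0.993, 0.0], [0.0, 0.0, -1.0]] [-0.35  0.33  0.3   1.53 -0.1   1.3   1.65] 3.55
[277.03889165 193.76802265]
[276.59955818  75.58373874]
[379.66520208 194.15186425]
```

View pics/w2.png

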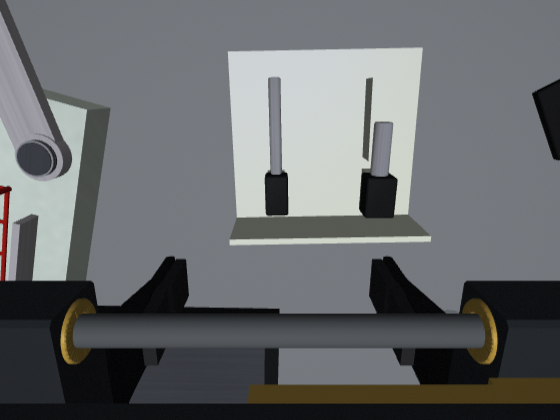

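Wrist view: pin grip at (277,193), tip at (275,78), where predicted and aligned with the fingers; stub grip at (378,195). Go down and grip.

>>> apply_moves:
  series:
    - [[0,0,0.6,0,0,0],[0,0,0.6,0,0,0],[0,0,0.6,0,0,0],[0,0,0.6,0,0,0],[0,0,0.6,0,0,0],[0,0,0.3,0,0,0],[0,0,0.2,0,0,0],[0,0,0.14,0,0,0],[0,0,0,0,0,0]]

```text
clock: 4.45
tool_pos: [0.6165, 0.0243, 0.0185]
ee_rot: [0.0, -0.06, 0.998, 0.0]
force: [0.3, -0.1, 0.5]
opening: 0.0871
finger_force: 0.0
```

>>> apply_moves:
  series:
    - [[0,0,0,0,0,0],[0,0,0,0,0,0],[0,0,0,0,0,0],[0,0,0,0,0,0],[0,0,0,0,0,0],[0,0,0,0,0,0],[0,0,0,0,0,0],[0,0,0,0,0,0]]
  gripper: -1
  grip_force: 30

```text
clock: 5.25
tool_pos: [0.6163, 0.0242, 0.0185]
ee_rot: [0.0, -0.06, 0.998, 0.0]
force: [-0.1, 0.1, -0.2]
opening: 0.0313
finger_force: 0.0
```

>>> apply_moves:
  series:
    - [[0,0,0,0,0,0],[0,0,0,0,0,0],[0,0,0,0,0,0],[0,0,-0.3,0,0,0],[0,0,-0.7,0,0,0],[0,0,-0.7,0,0,0],[0,0,-0.7,0,0,0],[0,0,-0.7,0,0,0],[0,0,-0.7,0,0,0],[0.168,0.612,-0.05,0,0,0],[0.168,0.612,-0.05,0,0,0],[0.168,0.612,-0.05,0,0,0],[0.168,0.612,-0.05,0,0,0],[0.168,0.612,-0.05,0,0,0],[0.168,0.612,-0.05,0,0,0],[0.168,0.612,-0.05,0,0,0],[0.168,0.612,-0.05,0,0,0],[0.168,0.612,-0.05,0,0,0],[0.168,0.612,-0.05,0,0,0]]

```text
clock: 7.15
tool_pos: [0.4956, 0.3188, 0.235]
ee_rot: [0.001, -0.06, 0.998, 0.0]
force: [-0.7, -0.1, -1.1]
opening: 0.0198
finger_force: 30.0
```

>>> apply_moves:
  series:
    - [[0,0,0,0,0,0.95],[0,0,0,0,0,0.95],[0,0,0,0,0,0.95],[0,0,0,0,0,0.95],[0,0,0,0,0,0.95],[0,0,0,0,0,0.95],[0,0,0,0,0,0.95],[0,0,0,0,0,0.95],[0,0,0,0,0,0.95],[0,0,0,0,0,0.95],[0,0,0,0,0,0.95],[0,0,0,0,0,0.95],[0,0,0,0,0,0.95],[0,0,0,0,0,0]]

```text
clock: 8.55
tool_pos: [0.4962, 0.3178, 0.2346]
ee_rot: [0.0, 0.461, 0.887, 0.0]
force: [0.2, -0.3, -0.7]
opening: 0.0195
finger_force: 30.0
```

>>> apply_moves:
  series:
    - [[0,0,0,0,-0.9,0],[0,0,0,0,-0.9,0],[0,0,0,0,-0.9,0],[0,0,0,0,-0.9,0],[0,0,0,0,-0.9,0],[0,0,0,0,-0.9,0],[0,0,0,0,-0.9,0],[0,0,0,0,-0.9,0],[0,0,0,0,-0.9,0],[0,0,0,0,-0.9,0],[0,0,0,0,0,0],[0,0,0,0,0,0]]

```text
clock: 9.75
tool_pos: [0.4962, 0.318, 0.2338]
ee_rot: [0.339, 0.425, 0.821, -0.176]
force: [0.4, -0.9, -0.3]
opening: 0.0197
finger_force: 30.0
```

Run:
```python
from h import *
s=state(); Rm=rot(s["ee_rot"]); print(s["tool_pos"],Rm.round(3).tolist(),s["joint_pos"].round(2),s["clock"],s["opening"])
T=np.array([.5287,.2718,.0893]);d=np.array([.406,-.579,-.707]);P=T-.06*d
print("pre",Rm.T@(P-s["tool_pos"])/.05, "home from now",Rm.T@(T-s["tool_pos"])/.05)
w=snap("wrist","w3")
```

```text
[0.49616633 0.31801748 0.2337883 ] [[-0.409, 0.817, 0.406], [0.578, 0.577, -0.577], [-0.706, -0.001, -0.708]] [-1.22  0.4   0.22  1.57  0.63  1.53 -0.53] 9.75 0.019677440918321246
pre [1.24117675 0.00293379 1.64501167] home from now [1.23884061e+00 1.14384990e-03 2.84496366e+00]
```

View pics/w3.png

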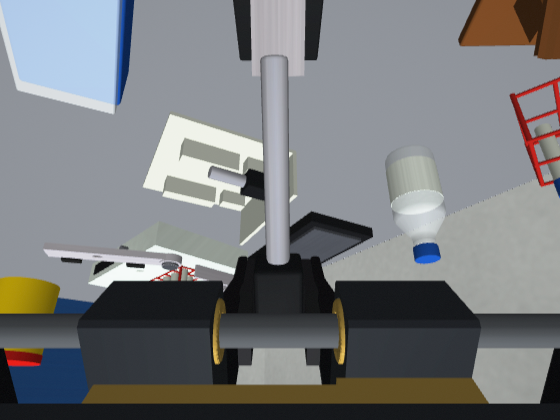

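Pin in hand along the view centre with its tip over the gutter at (275,60). Lower it into the rest 7 mm up-slope, then slide to the stop.

>>> apply_moves:
  series:
    - [[0.36,0,0.3,0,0,0],[0.36,0,0.4,0,0,0],[0.36,0,0.5,0,0,0],[0,0,0.5,0,0,0],[0,0,0.4,0,0,0],[0,0,0.3,0,0,0],[0,0,0.2,0,0,0],[0,0,0.1,0,0,0],[0,0,0.08,0,0,0],[0,0,0.04,0,0,0],[0,0,0,0,0,0]]

```text
clock: 10.9
tool_pos: [0.5316, 0.2679, 0.0958]
ee_rot: [0.34, 0.425, 0.82, -0.176]
force: [-0.1, 0.5, -1.3]
opening: 0.0194
finger_force: 30.0
```

Run:
```python
from h import *
s=state();Rm=rot(s["ee_rot"]); T=np.array([.5287,.2718,.0893]); print(Rm.T@(T-s["tool_pos"])/.05,s["force"],s["torque"])
w=snap("wrist","w4"); cv2.imwrite("pics/w4c.png",cv2.resize(w[0][0:260,130:430],(600,520)))
```

```text
[ 0.16012981 -0.00240291  0.02401904] [-0.0748629   0.52719665 -1.32298735] [ 0.66666959  0.50684745 -0.00478988]
```

View pics/w4c.png

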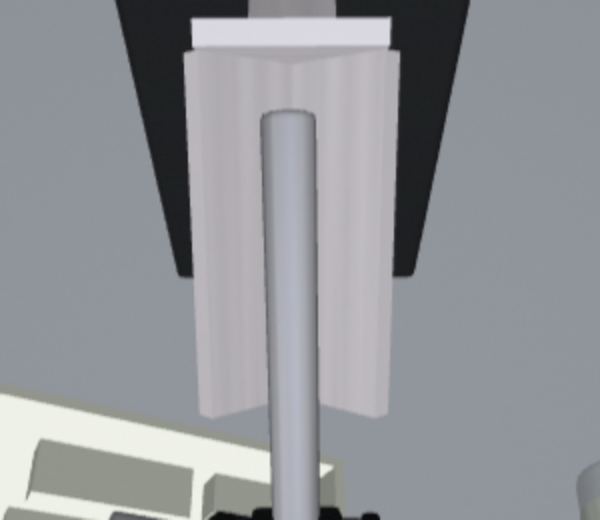

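The pin lies centred in the gutter (tip at crop (288,112), stop apex at (290,65)), about 9 mm short of the stop. Slide on.

>>> apply_moves:
  series:
    - [[0.06,0,0.02,0,0,0],[0.05,0,0.01,0,0,0],[0.04,0,0,0,0,0],[0,0,0,0,0,0]]

```text
clock: 11.35
tool_pos: [0.529, 0.2717, 0.0891]
ee_rot: [0.34, 0.425, 0.82, -0.176]
force: [-0.9, 2.2, -0.9]
opening: 0.0197
finger_force: 30.0
```

>>> apply_moves:
  series:
    - [[0.03,0,0,0,0,0],[0.03,0,0,0,0,0],[0,0,0,0,0,0]]

```text
clock: 11.65
tool_pos: [0.5285, 0.2721, 0.0881]
ee_rot: [0.34, 0.426, 0.819, -0.177]
force: [-0.8, -1.8, 6.7]
opening: 0.02
finger_force: 30.0
```

Run:
```python
from h import *
s=state();Rm=rot(s["ee_rot"]); T=np.array([.5287,.2718,.0893]); print(Rm.T@(T-s["tool_pos"])/.05,Rm.T@s["force"],s["torque"])
w=snap("wrist"); im=w[0]; cv2.imwrite("pics/w5.png",np.hstack([cv2.imread("pics/w4.png")[0:130,200:350],im[0:130,200:350]]))
```

```text
[-0.02193902 -0.00101842 -0.01223613] [-5.50879823 -1.70329121 -4.0205489 ] [-0.28488372  0.0080558  -0.08002758]
```

View pics/w5.png

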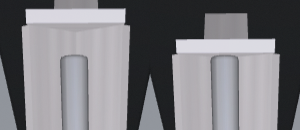

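Tip is against the stop (5.5 N along the slope). Let go and back off.

>>> apply_moves:
  series:
    - [[0,0,0,0,0,0],[0,0,0,0,0,0],[0,0,0,0,0,0],[0,0,0,0,0,0],[0,0,0,0,0,0],[0,0,0,0,0,0],[0,0,0,0,0,0],[0,0,0,0,0,0],[0,0,-0.3,0,0,0],[0,0,-0.7,0,0,0],[0,0,-0.7,0,0,0],[0,0,-0.7,0,0,0],[0,0,-0.7,0,0,0],[0,0,0,0,0,0]]
  gripper: 0.8

```text
clock: 13.1
tool_pos: [0.4627, 0.3679, 0.2002]
ee_rot: [0.339, 0.424, 0.822, -0.172]
force: [-0.6, 1.0, 0.3]
opening: 0.0787
finger_force: 0.0
```

>>> apply_moves:
  series:
    - [[0,0,-0.4,0,0.9,0],[0,0,-0.4,0,0.9,0],[0,0,-0.2,0,0.9,0],[0,0,0,0,0.9,0],[0,0,0,0,0.9,0],[0,0,0,0,0.9,0],[0,0,0,0,0.9,0],[0,0,0,0,0.9,0],[0,0,0,0,0.9,0],[0,0,0,0,0.9,0],[0,0,0,0,0,0]]

```text
clock: 14.2
tool_pos: [0.4478, 0.3866, 0.2348]
ee_rot: [-0.0, 0.463, 0.886, 0.0]
force: [0.6, -1.0, 0.5]
opening: 0.0782
finger_force: 0.0
```

>>> apply_moves:
  series:
    - [[-0.6,0,0,0,0.9,0],[-0.6,0,0,0,0.9,0],[-0.6,0,0,0,0.9,0],[-0.6,0,0,0,0.9,0],[-0.5,0,0,0,0.9,0],[-0.5,0,0,0,0.9,0],[-0.5,0,0,0,0.9,0],[0,0,0,0,0.9,0],[0,0,0,0,0.9,0],[0,0,0,0,0.9,0],[0,0,0,0,0,0]]

```text
clock: 15.3
tool_pos: [0.5533, 0.2344, 0.1887]
ee_rot: [-0.342, 0.427, 0.819, 0.174]
force: [-0.5, -0.6, -1.1]
opening: 0.0784
finger_force: 0.0
```

Run:
```python
from h import *
s=state(); Rm=rot(s["ee_rot"]); print(s["tool_pos"],Rm.round(3).tolist(),s["joint_pos"].round(2),s["clock"],s["opening"])
p=np.array([.406,-.579,.707]); C=np.array([.522,.2814,.101])
T=C+p*(.005-.0187); print(Rm.T@(T-s["tool_pos"])/.05)
w=snap("wrist","w6")
print(proj(w,C+p*.018),proj(w,C))
```

```text
[0.55326809 0.23442662 0.1887355 ] [[-0.402, 0.818, -0.411], [0.581, 0.575, 0.577], [0.708, -0.007, -0.706]] [-0.26  0.59  0.22  1.41 -0.76  1.65  0.7 ] 15.3 0.07839897835455244
[-0.44571719  0.04164203  2.3117991 ]
[280.17305192 251.30426783] [280.19313111 241.72187173]
```

View pics/w6.png

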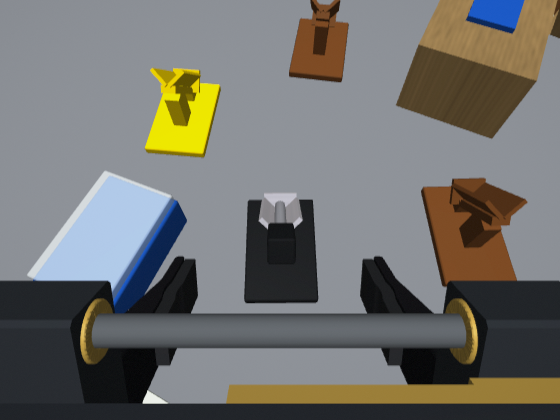

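The pin lies home; its grip's end shows at (281,248), where predicted (280,251). Go in along the pin axis and grip the end.

>>> apply_moves:
  series:
    - [[-0.25,0.02,0.1,0,0,0],[-0.2,0.02,0.3,0,0,0],[0,0,0.5,0,0,0],[0,0,0.5,0,0,0],[0,0,0.4,0,0,0],[0,0,0.3,0,0,0],[0,0,0.2,0,0,0],[0,0,0,0,0,0]]

```text
clock: 16.15
tool_pos: [0.5167, 0.2914, 0.0934]
ee_rot: [-0.34, 0.425, 0.82, 0.176]
force: [-0.1, 0.2, 0.4]
opening: 0.078
finger_force: 0.0
```

>>> apply_moves:
  series:
    - [[0,0,0,0,0,0],[0,0,0,0,0,0],[0,0,0,0,0,0],[0,0,0,0,0,0],[0,0,0,0,0,0],[0,0,0,0,0,0],[0,0,0,0,0,0],[0,0,0,0,0,0],[0,0,0,0,0,0],[0,0,0,0,0,0],[0,0,0,0,0,0]]
  gripper: -1
  grip_force: 40

```text
clock: 17.25
tool_pos: [0.517, 0.2898, 0.0945]
ee_rot: [-0.341, 0.425, 0.82, 0.175]
force: [-5.5, -4.3, 4.3]
opening: 0.0203
finger_force: 40.0
```

Run:
```python
from h import *
s=state(); Rm=rot(s["ee_rot"]); print(Rm.T@s["force"],s["opening"],s["finger_force"])
p=np.array([.406,-.579,.707]); C=np.array([.522,.2814,.101])
print(s["tool_pos"],Rm.T@(C+p*(.005-.0187)-s["tool_pos"])/.05)
```

```text
[ 2.7865436  -6.96914042 -3.30099511] 0.020274072850358427 40.000122394412756
[0.51696767 0.28980705 0.09446504] [-0.04578587 -0.01400957  0.04337313]
```

>>> apply_moves:
  series:
    - [[0,0,-0.2,0,0,0],[0,0,-0.4,0,0,0],[0,0,-0.5,0,0,0],[0,0,-0.5,0,0,0],[0,0,-0.5,0,0,0],[0.4,0,-0.4,0,0,0],[0.4,0,-0.4,0,0,0],[0.4,0,-0.4,0,0,0],[0.3,0,-0.3,0,0,0],[0,0,0,0,-0.9,0],[0,0,0,0,-0.9,0],[0,0,0,0,-0.9,0],[0,0,0,0,-0.9,0],[0,0,0,0,-0.9,0],[0,0,0,0,-0.9,0],[0,0,0,0,-0.9,0],[0,0,0,0,-0.9,0],[0,0,0,0,-0.9,0],[0,0,0,0,-0.9,0]]

```text
clock: 19.15
tool_pos: [0.561, 0.2296, 0.2753]
ee_rot: [0.002, 0.461, 0.887, -0.0]
force: [-0.1, -0.7, -0.7]
opening: 0.0198
finger_force: 40.0
```

>>> apply_moves:
  series:
    - [[0,0,0,0,0,-0.94],[0,0,0,0,0,-0.94],[0,0,0,0,0,-0.94],[0,0,0,0,0,-0.94],[0,0,0,0,0,-0.94],[0,0,0,0,0,-0.94],[0,0,0,0,0,-0.94],[0,0,0,0,0,-0.94],[0,0,0,0,0,-0.94],[0,0,0,0,0,-0.94],[0,0,0,0,0,0]]

```text
clock: 20.25
tool_pos: [0.5608, 0.2295, 0.2748]
ee_rot: [-0.0, 0.068, 0.998, 0.0]
force: [-0.1, -0.7, -1.0]
opening: 0.0197
finger_force: 40.0
```

Run:
```python
from h import *
s=state(); Rm=rot(s["ee_rot"]); print(s["tool_pos"],Rm.round(3).tolist(),s["joint_pos"].round(2),s["clock"],s["opening"])
T=np.array([.4936,-.2113,.22]); print(Rm.T@(T-s["tool_pos"])/.05)
```

```text
[0.56081155 0.22946519 0.27476492] [[-0.991, 0.136, -0.0], [0.136, 0.991, 0.0], [0.0, 0.0, -1.0]] [-0.62  0.27  0.19  1.44 -0.05  1.44  1.01] 20.25 0.019715124024591735
[ 0.13294186 -8.91636422  1.09407158]
```

>>> apply_moves:
  series:
    - [[0.01,-0.637,0.078,0,0,0],[0.01,-0.637,0.078,0,0,0],[0.01,-0.637,0.078,0,0,0],[0.01,-0.637,0.078,0,0,0],[0.01,-0.637,0.078,0,0,0],[0.01,-0.637,0.078,0,0,0],[0.01,-0.637,0.078,0,0,0],[0.01,-0.637,0.078,0,0,0],[0.01,-0.637,0.078,0,0,0],[0.01,-0.637,0.078,0,0,0],[0.01,-0.637,0.078,0,0,0],[0.01,-0.637,0.078,0,0,0],[0.01,-0.637,0.078,0,0,0],[0.01,-0.637,0.078,0,0,0],[0,0,0,0,0,0],[0,0,0,0,0,0]]

```text
clock: 21.85
tool_pos: [0.4927, -0.2116, 0.22]
ee_rot: [-0.0, 0.07, 0.998, 0.0]
force: [0.2, 0.2, -1.2]
opening: 0.02
finger_force: 40.0
```

Run:
```python
from h import *
s=state(); print(s["tool_pos"],rot(s["ee_rot"]).round(3).tolist(),s["clock"])
w=snap("wrist","w7"); t=snap("top","t7"); e=snap("side","s7")
np.set_printoptions(suppress=True,precision=2)
x,y,z=s["tool_pos"]
for P in((.4936,-.2113,.059),(.5859,-.2875,.045),(x,y,z+.0187-.098-.005)): print(proj(w,P),proj(t,P),proj(e,P))
x,y=map(int,proj(e,(.4936,-.2113,.1)))
b=cv2.resize(e[0][y-50:y+50,x-50:x+50],(380,380),interpolation=cv2.INTER_CUBIC)
a=cv2.resize(w[0][0:280,70:490],(420,280)); 
cv2.imwrite("pics/m7.png",np.hstack([np.vstack([a,np.zeros((100,420,3),np.uint8)]),b])); print(x,y)
```

```text
[ 0.49268768 -0.21157052  0.22004223] [[-0.99, 0.14, 0.0], [0.14, 0.99, 0.0], [0.0, 0.0, -1.0]] 21.85
[278.08 193.19] [406.33 219.94] [307.43 300.01]
[215.7  288.65] [431.21 186.01] [350.79 316.24]
[277.3  220.19] [414.52 216.41] [307.8  282.27]
307 290
```

View pics/m7.png

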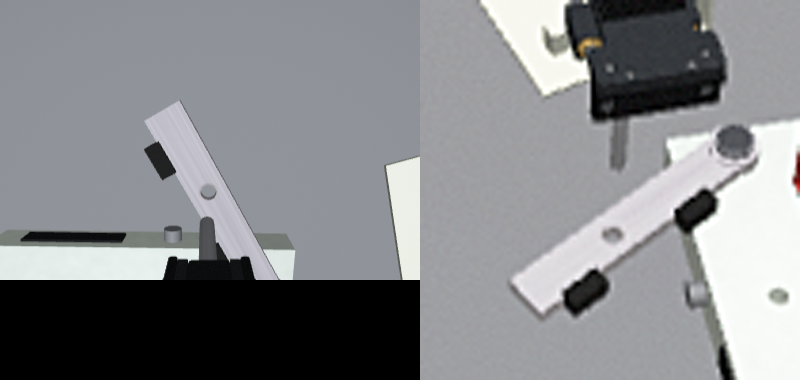

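Wrist view: eye at (278,191), pin tip at (277,218), both within 2 px of prediction; side view agrees. I measure both finely for the relative correction.

Run:
```python
from h import *
np.set_printoptions(suppress=True,precision=4)
w=snap("wrist"); g=cv2.cvtColor(w[0],cv2.COLOR_BGR2GRAY); s=state()
big=cv2.resize(w[0][170:270,228:328],(600,600),interpolation=cv2.INTER_CUBIC); cv2.imwrite("pics/m8.png",big)
print(onz(w,278,191,.059))
print([int(v) for v in g[180:204,278]]);print([int(v) for v in g[191,266:290]])
```

```text
[ 0.4923 -0.2094  0.059 ]
[192, 190, 183, 174, 163, 151, 148, 148, 148, 148, 148, 147, 149, 148, 148, 148, 123, 95, 97, 160, 195, 193, 191, 189]
[185, 181, 141, 132, 146, 148, 147, 148, 148, 147, 148, 148, 147, 147, 148, 148, 148, 139, 159, 185, 190, 195, 191, 193]
```

View pics/m8.png

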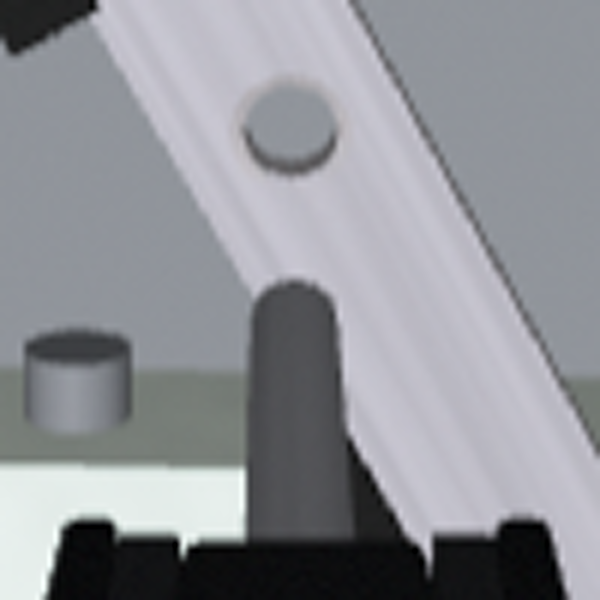

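Run:
```python
from h import *
np.set_printoptions(suppress=True,precision=4)
w=snap("wrist"); s=state(); t=np.array(s["tool_pos"]); Rm=rot(s["ee_rot"]); f=w[1][0,0]
print("f",f,"cam",w[3])
print("tip depth by width",f*.010/14.3,"depth of predicted tip",-(w[2].T@(t+[0,0,-.0843+.0187*0]-w[3]))[2])
E=onz(w,276.1,190.7,.059); print("eye",E, (Rm.T@(E-t))*1e3)
for z in(.130,.134,.136,.138,.142):
  T=onz(w,276.8,222.9,z); print(z,T,(Rm.T@(T-t))*1e3)
```

```text
f 378.3037862564982 cam [ 0.4106 -0.1975  0.3824]
tip depth by width 0.26454810227727144 depth of predicted tip 0.2603174837849096
eye [ 0.4918 -0.211   0.059 ] [  1.3152  -1.2132 161.0914]
0.13 [ 0.4972 -0.2108  0.13  ] [-4.0453 -0.2407 90.0926]
0.134 [ 0.4959 -0.2106  0.134 ] [-2.657  -0.217  86.0924]
0.136 [ 0.4952 -0.2105  0.136 ] [-1.9628 -0.2051 84.0923]
0.138 [ 0.4945 -0.2104  0.138 ] [-1.2686 -0.1933 82.0922]
0.142 [ 0.4931 -0.2102  0.142 ] [ 0.1198 -0.1696 78.092 ]
```

Eye lies at tool (1.3, −1.2) mm and the tip at about (−2.6, −0.2) mm, in line with the 2.3 mm offset expected from the grip. Correct and lower the tip into the eye.

>>> apply_moves:
  series:
    - [[0.076,-0.02,0.1,0,0,0],[0,0,0.4,0,0,0],[0,0,0.4,0,0,0],[0,0,0.3,0,0,0],[0,0,0.2,0,0,0],[0,0,0.08,0,0,0],[0,0,0,0,0,0]]

```text
clock: 22.8
tool_pos: [0.4888, -0.2114, 0.1458]
ee_rot: [-0.0, 0.068, 0.998, 0.0]
force: [0.6, 0.2, 0.2]
opening: 0.0197
finger_force: 40.0
```

>>> apply_moves:
  series:
    - [[0,0,0.05,0,0,0],[0,0,0.05,0,0,0],[0,0,0.05,0,0,0],[0,0,0.03,0,0,0],[0,0,0,0,0,0]]

```text
clock: 23.3
tool_pos: [0.4891, -0.2114, 0.1369]
ee_rot: [0.0, 0.068, 0.998, 0.0]
force: [0.3, -0.4, -1.0]
opening: 0.0196
finger_force: 40.0
```

Run:
```python
from h import *
w=snap("wrist","w9"); e=snap("side"); 
a=cv2.resize(w[0][150:260,203:353],(409,300),interpolation=cv2.INTER_CUBIC)
b=cv2.resize(e[0][260:340,260:360],(375,300),interpolation=cv2.INTER_CUBIC)
cv2.imwrite("pics/m9.png",np.hstack([a,b])); print(state()["force"],state()["tool_pos"])
```

```text
[ 1.63087043 -0.44669548 -1.91650202] [ 0.48906424 -0.21147031  0.13699669]
```

View pics/m9.png

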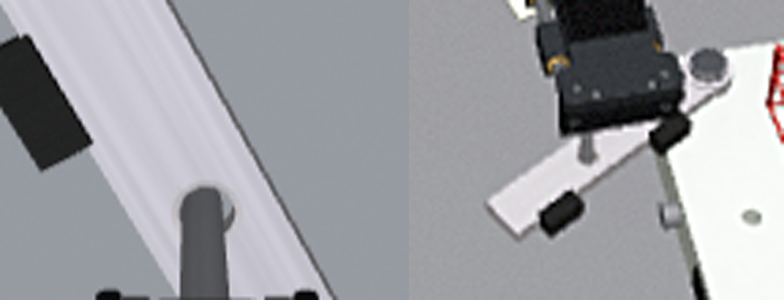

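Wrist crop shows the tip inside the eye's ring at (205,210); side crop agrees, and no force is felt. Now I fix the hole and post positions numerically from the first pictures, and lay out the arc.

Run:
```python
from h import *
np.set_printoptions(suppress=True,precision=4)
t=snap("top"); e=snap("side")
def blob(im,u,v,r):
    u,v=int(round(u)),int(round(v)); g=cv2.cvtColor(im,cv2.COLOR_BGR2GRAY)[v-r:v+r+1,u-r:u+r+1].astype(float)
    d=np.clip(np.median(g)-12-g,0,None); y,x=np.mgrid[-r:r+1,-r:r+1]; return u+(d*x).sum()/d.sum(), v+(d*y).sum()/d.sum(), d.sum()
for n,c in(("top",t),("side",e)):
    im=cv2.imread(f"pics/{n}0.png")
    for nm,P in(("hole",(.585,-.287,.045)),("eye",(.4925,-.211,.059))):
        a=blob(im,*proj(c,P),5); print(n,nm,a,onz(c,a[0],a[1],P[2]))
```

```text
top hole (np.float64(431.0104923325262), np.float64(185.9459241323648), np.float64(1239.0)) [ 0.5861 -0.287   0.045 ]
top eye (np.float64(406.0132275132275), np.float64(220.61904761904762), np.float64(378.0)) [ 0.4918 -0.2104  0.059 ]
side hole (np.float64(351.0829268292683), np.float64(317.43333333333334), np.float64(1230.0)) [ 0.5851 -0.2911  0.045 ]
side eye (np.float64(306.52880533656764), np.float64(300.13038204972713), np.float64(1649.0)) [ 0.4912 -0.2109  0.059 ]
```

Run:
```python
from h import *
np.set_printoptions(suppress=True,precision=3)
s=state(); Rm=rot(s["ee_rot"]); post=np.array([.6045,-.169]); off=np.array([.0026,-.0006])
p=np.array(s["tool_pos"][:2])+off; h=np.array([.5852,-.2876])
pol=lambda q:(np.hypot(*(q-post)),np.arctan2(*(q-post)[::-1])); r0,a0=pol(p); r1,a1=pol(h); print(r0,a0,r1,a1)
N=16
for k in range(1,N+1):
    f=k/N; a=a0+(a1-a0)*f; r=r0+(r1-r0)*f; q=post+r*np.array([np.cos(a),np.sin(a)])
    print((Rm.T@np.r_[q-p,0])[:2]/.05); p=q
```

```text
0.12078627891686175 -2.7770255810380355 0.12016010153124873 -1.73211412953069
[-0.081 -0.135]
[-0.09 -0.13]
[-0.098 -0.124]
[-0.106 -0.117]
[-0.113 -0.11 ]
[-0.12  -0.102]
[-0.126 -0.094]
[-0.132 -0.086]
[-0.137 -0.077]
[-0.142 -0.068]
[-0.146 -0.058]
[-0.15  -0.048]
[-0.152 -0.039]
[-0.154 -0.029]
[-0.156 -0.018]
[-0.157 -0.008]
```

>>> apply_moves:
  series:
    - [[-0.08,-0.135,0,0,0,0],[-0.09,-0.13,0,0,0,0],[-0.098,-0.124,0,0,0,0],[-0.106,-0.117,0,0,0,0],[-0.113,-0.11,0,0,0,0],[-0.12,-0.102,0,0,0,0],[-0.126,-0.094,0,0,0,0],[-0.132,-0.086,0,0,0,0],[0,0,0,0,0,0]]

```text
clock: 24.4
tool_pos: [0.5261, -0.2626, 0.1368]
ee_rot: [-0.0, 0.069, 0.998, -0.0]
force: [0.6, 3.4, 1.9]
opening: 0.0199
finger_force: 40.0
```

>>> apply_moves:
  series:
    - [[-0.137,-0.077,0,0,0,0],[-0.142,-0.068,0,0,0,0],[-0.146,-0.058,0,0,0,0],[-0.15,-0.048,0,0,0,0],[-0.152,-0.039,0,0,0,0],[-0.154,-0.029,0,0,0,0],[-0.156,-0.018,0,0,0,0],[-0.157,-0.008,0,0,0,0],[0,0,0,0,0,0],[0,0,0,0,0,0]]

```text
clock: 25.4
tool_pos: [0.5823, -0.2874, 0.1368]
ee_rot: [-0.0, 0.069, 0.998, -0.0]
force: [-1.6, 2.5, -1.4]
opening: 0.0197
finger_force: 40.0
```

Run:
```python
from h import *
np.set_printoptions(suppress=True,precision=4)
s=state(); Rm=rot(s["ee_rot"]); t=np.array(s["tool_pos"]); print(t,Rm.T@s["force"],s["torque"],s["opening"],s["clock"])
print("to hole, tool units",Rm.T@(np.array([.5826,-.287,t[2]])-t)/.05)
w=snap("wrist","w10"); 
# shank edges in the wrist picture, by rows
g=cv2.cvtColor(w[0],cv2.COLOR_BGR2GRAY)
T=t+[.0026,-.0006,-.0865]; print("pred tip px",proj(w,T), "pred eye-top axis",proj(w,(.5852,-.2876,.059)))
for r in(195,200,205,210,215,220,225): print(r,g[r,262:296].tolist())
```

```text
[ 0.5823 -0.2874  0.1368] [1.8839 2.2891 1.362 ] [0.91  0.517 0.055] 0.019694560613036254 25.4
to hole, tool units [-0.0051  0.0093 -0.    ]
pred tip px [277.0511 222.8462] pred eye-top axis [277.676  227.4312]
195 [92, 91, 91, 92, 92, 91, 91, 92, 91, 91, 91, 92, 91, 91, 92, 91, 91, 91, 91, 92, 92, 92, 91, 90, 91, 91, 91, 108, 109, 108, 109, 108, 127, 128]
200 [174, 175, 174, 174, 174, 174, 174, 174, 175, 175, 175, 176, 175, 175, 175, 175, 176, 176, 176, 175, 176, 176, 176, 175, 177, 177, 177, 177, 176, 176, 177, 177, 177, 177]
205 [183, 182, 182, 183, 184, 183, 183, 183, 184, 184, 184, 184, 183, 184, 183, 182, 182, 183, 182, 182, 182, 182, 183, 182, 182, 181, 182, 181, 180, 181, 181, 179, 179, 180]
210 [181, 180, 181, 180, 180, 180, 179, 180, 180, 181, 179, 180, 180, 175, 171, 169, 169, 169, 170, 172, 171, 174, 178, 179, 179, 178, 178, 178, 178, 177, 178, 178, 177, 177]
215 [177, 177, 177, 176, 176, 177, 173, 162, 161, 159, 134, 155, 188, 215, 211, 194, 181, 211, 227, 228, 227, 204, 144, 135, 174, 178, 164, 162, 171, 174, 173, 174, 174, 173]
220 [180, 179, 179, 179, 173, 166, 164, 108, 94, 85, 66, 66, 71, 72, 72, 73, 74, 75, 73, 74, 71, 69, 77, 108, 106, 103, 111, 127, 165, 165, 170, 174, 173, 173]
225 [179, 178, 178, 179, 175, 171, 172, 154, 80, 64, 66, 69, 73, 73, 74, 73, 75, 75, 75, 74, 72, 70, 69, 73, 81, 81, 79, 165, 176, 176, 177, 179, 180, 179]
```

Force ≈ 3 N from the spring: the arm follows. Lower gently while watching the force.

>>> apply_moves:
  series:
    - [[0,0.01,0.04,0,0,0],[0,0,0.04,0,0,0],[0,0,0.04,0,0,0],[0,0,0.04,0,0,0],[0,0,0,0,0,0]]

```text
clock: 25.95
tool_pos: [0.5826, -0.287, 0.1288]
ee_rot: [0.0, 0.069, 0.998, -0.0]
force: [-0.4, 1.1, -0.8]
opening: 0.0197
finger_force: 40.0
```

>>> apply_moves:
  series:
    - [[0,0,0.05,0,0,0],[0,0,0.05,0,0,0],[0,0,0.05,0,0,0],[0,0,0,0,0,0]]

```text
clock: 26.35
tool_pos: [0.5825, -0.2867, 0.121]
ee_rot: [-0.0, 0.068, 0.998, -0.0]
force: [-0.6, -1.2, -2.7]
opening: 0.0199
finger_force: 40.0
```

In the hole. Push on.

>>> apply_moves:
  series:
    - [[0,0,0.08,0,0,0],[0,0,0.08,0,0,0],[0,0,0.08,0,0,0],[0,0,0.08,0,0,0],[0,0,0.06,0,0,0],[0,0,0,0,0,0]]

```text
clock: 26.95
tool_pos: [0.5823, -0.2865, 0.1017]
ee_rot: [-0.0, 0.068, 0.998, 0.0]
force: [-0.5, -1.0, -3.3]
opening: 0.0198
finger_force: 40.0
```

>>> apply_moves:
  series:
    - [[0,0,0.04,0,0,0],[0,0,0.04,0,0,0],[0,0,0.02,0,0,0],[0,0,0,0,0,0]]

```text
clock: 27.35
tool_pos: [0.5825, -0.2866, 0.0973]
ee_rot: [-0.0, 0.068, 0.998, 0.0]
force: [-1.2, -0.2, -0.4]
opening: 0.0197
finger_force: 40.0
```

>>> apply_moves:
  series:
    - [[0,0,0.03,0,0,0],[0,0,0.03,0,0,0],[0,0,0,0,0,0]]

```text
clock: 27.65
tool_pos: [0.583, -0.2869, 0.0958]
ee_rot: [0.001, 0.068, 0.998, -0.0]
force: [-3.5, 2.7, 10.1]
opening: 0.02
finger_force: 40.0
```

Bottomed (10 N at the expected height). Release and rise straight up.

>>> apply_moves:
  series:
    - [[0,0,-0.02,0,0,0],[0,0,0,0,0,0],[0,0,0,0,0,0],[0,0,0,0,0,0],[0,0,0,0,0,0],[0,0,0,0,0,0],[0,0,0,0,0,0],[0,0,-0.2,0,0,0],[0,0,-0.5,0,0,0],[0,0,-0.7,0,0,0],[0,0,-0.7,0,0,0],[0,0,-0.7,0,0,0],[0,0,0,0,0,0],[0,0,0,0,0,0]]
  gripper: 0.3

```text
clock: 29.05
tool_pos: [0.5829, -0.2869, 0.2368]
ee_rot: [0.001, 0.068, 0.998, -0.0]
force: [-0.6, 0.4, -0.9]
opening: 0.0566
finger_force: 0.0
```

Run:
```python
from h import *
np.set_printoptions(suppress=True,precision=4)
s=state(); print(s["tool_pos"],s["force"],s["opening"])
w=snap("wrist","w11"); g=cv2.cvtColor(w[0],cv2.COLOR_BGR2GRAY)
u,v=proj(w,(.5855,-.2876,.126)); print("pred grip top px",u,v)
m=(g<70).astype(np.uint8); u,v=int(u),int(v)
n,l,st,ce=cv2.connectedComponentsWithStats(m)
for i in range(1,n):
    if st[i,4]>150 and abs(ce[i][0]-u)<60 and abs(ce[i][1]-v)<60: print(st[i],ce[i],onz(w,*ce[i],.12))
```

```text
[ 0.5829 -0.2869  0.2368] [-0.6431  0.3711 -0.9395] 0.05656838490082042
pred grip top px 277.0828567797354 212.03169361651655
[266 181  26  37 861] [278.554  200.5192] [ 0.5784 -0.2855  0.12  ]
[213 199  33  17 477] [228.8595 206.9371] [ 0.5782 -0.3241  0.12  ]
```

The grip stands where it should (wrist blob at (278,200), expected size and place), the arm is held and the robot is clear. I hand the job in.

```bash
python3 -c "
from station import job
print(job.finish_job())"
```

```text
the job is handed in; nothing more can be done
None
```

The locking pin was laid in the rest and let go, then taken again and pushed to the bottom of the lock hole through the arm's eye (10 N at the expected height); I handed the job in at about 29 s with no verdict returned and did not measure the arm's angle or the bystanders at the end, and by mistake I viewed 13 pictures instead of the allowed 10.

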